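Clamp the split casting mould shut with its draw latch

TASK

Close the split aluminium mould with its draw latch: swing the U-bolt forward and down over the keeper so that its end lies behind the keeper post, then throw the red lever over until it is past centre and fully home, with the two halves drawn together. Leave it clamped, and leave the other tools and parts on the bench as they lie.

Things in the scene. Friction and masses are not known exactly. Their poses are not given: they have to be found in the camera images.
- mould: Steel base plate 300 x 124 x 12 mm bolted down, with two aluminium mould halves 96 mm wide, tops 62 mm up. Origin: on the bench under the lever pivot; x runs from the clamp to the keeper, y across, z up. Base x -135..165 mm; fixed half -85..35; sliding half 35..135 when shut.
- lever_pivot (a point): Pivot pin of the latch's lever, on the fixed half, 84 mm above the bench, straight above the mould's origin. Axes as the mould's. The lever and the U-bolt swing in the mould's x-z plane through it.
- keeper (a point): Seat of the U-bolt's end on the sliding half: bar centre when hooked, 80 mm above the bench, 75 mm in x from the pivot when shut, 80 when open. Moves with the half. The post (22 mm wide, top 92 mm up) stands on its -x side; a lip reaches 3.5 mm over the seat from 86.5 mm up; foot top at 73.5 mm.
- lever_grip (a point): Middle of the lever's red round grip (18 mm thick), 85 mm from the pivot; the grip spans 43 to 105 mm from the pivot. Origin turns with the lever.
- ubolt_bar (a point): Middle of the cross bar at the U-bolt's free end: 8 mm steel rod across y, two legs 35 mm apart centre to centre. It lies 105 mm from the U-bolt's pin; the pin is on the lever, 30 mm from the lever pivot and 15 degrees from the grip's direction, on the side away from the U-bolt. Turns with it.
- lever (a joint): 0 = clamped, on its stop: the grip points to -x, 0.10 rad above level. Grows as it is raised; open stop 1.62 (upright is 1.47). Starts about upright, stays where left until the latch is loaded. Throwing it to -x takes up to about 8 N at the grip; dead centre at 0.2, then it snaps home.
- ubolt (a joint): Angle of the U-bolt on the lever. (ubolt - lever) is how far it points above level towards +x, in rad: it starts steep, about 1.2 to 1.4, bar above the grip's end, and stands by friction; pushed forward (+x) below about 1.0 it drops by its own weight. Lever above 1.35: the bar comes down clear behind the lip.
- half (a joint): Gap between the mould halves in m: 0 = shut; starts 0.005, held open by springs (about 23 N open, 40 N shut). The sliding half moves along the mould's x, towards the fixed half as it shuts; only the hooked latch keeps it shut.
- flat_file: Bystander: flat file 315 mm long, wooden handle. Origin on the bench under its middle, x along it.
- ball_hammer: Bystander: hammer 260 mm long, wooden handle, steel head. Origin under its middle, x to the head.
- screwdriver: Bystander: screwdriver 200 mm long, black handle. Origin under its middle, x to the tip.
- release_brush: Bystander: brush 180 mm long, red handle, lying beside the mould. Origin under its middle, x to the bristles.
- wax_tin: Bystander: blue tin, 76 mm across and 45 mm tall. Origin under its centre.
- jaw_pad_a: Bystander: dark green angle-section vise pad, 125 x 30 x 30 mm, lying beside the mould. Origin under its middle, x along it.
- square: Bystander: engineer's try square, steel, 120 x 75 mm. Origin under its middle, x along the blade.

How it is judged:
By the outcome, as a careful person would: the job done as asked, in the order asked, and still so for the second after the job is handed in, with the robot touching nothing.
It also fails if it takes over 38 s, if anything falls off the work surface, if the arm or the gripper's body presses on something with over 40 N, if the wrist force passes 120 N, or if a joint passes its speed limit or range.

ROBOT

A 6-joint arm with a two-finger parallel gripper is mounted at the origin on the work surface. World frame = base frame: x ahead of the robot, y to its left, z up, the work surface at z = 0. Lengths are in mm, angles in rad, forces in N, time in s.
With the tool pointing down it reaches from about 350 to 875 mm from the base axis. Payload 4.2 kg.
Tool frame: the origin (TCP) lies midway between the tips of the shut fingers; the grasp point (between the pads) lies 19 mm behind it (arm.hold_point_z is the distance from the TCP to the grasp point, in mm); z points along the fingers, y is the line along which they close (so a half turn about z gives the same grasp; the last joint's range is limited). The gripper opens to 85 mm and grips with 20 to 120 N. Pads are 22 mm wide; open, the fingers measure 114 mm over their backs; the gripper's body (76 mm by 85 mm) begins 54 mm behind the grasp point. The pads swing forward as they close: fully open they stand 13 mm farther back than shut.
Start: joints at [0.259, 0.385, 0.008, 0, -1.194, -0.259], TCP at [624.979, 0.025, 231.312] pointing down, gripper open.
Joint ranges: [-3.14, 3.14], [-1.21, 2.06], [-1.07, 1.41], [-3.16, 2.05], [-2.99, -0.16], [-3.1, 3.1]. Speed limits (rad/s): [2.79, 2.79, 3.14, 3.14, 3.14, 3.14].

INTERFACE

Orientations are given as a unit quaternion [x, y, z, w].
In Python, from bench import arm, vision gives the robot as it stands. The module is installed in compiled form; this text tells all that it offers.
- The arm moves only by the tool servo_tool, never from a script. Its argument "plan" is a list of rows, each a list of 7 numbers: the shift along the world's x, y, z each as a share of 300 mm, from -1 to 1, then the turn, a rotation vector about the world's x, y, z each as a share of 2 rad, from -1 to 1, then the opening, from 0 (shut) to 1 (fully open). A call has 1 to 20 rows; each row shifts and turns the commanded pose from where the row before left it; what a row does not reach is not made up. A row lasts 1/8 s, in which the tool goes at most 62.5 mm and 10.7 degrees, less where a joint would pass 70% of its speed; a pose out of reach is approached as far as the arm can. A call with a number of a shift or a turn outside -1 to 1 is refused whole. A call with a gripper value outside its range is refused whole. The fingers move at their own pace and stop on an object; the grip force is fixed at half the most. Time passes only in rows, so rows that do not move let the fingers close. It gives the time, the measured TCP pose, the force, the opening and the grip force at its end, in the units of the state.
- arm.read_state(): the state, without advancing time (a new reading comes with each control period).
- vision.get_image(name): name is "scene" or "side" or "wrist"; returns a dict with "image" (400x640x3 uint8, red, green, blue), "z_map" (400x640 float32, mm along the optical axis (not along the pixel's ray), 0 where there is no reading), "K" (3x3 intrinsics, pixels), "world_to_cam" (4x4, takes a point from world to camera coordinates); the wrist camera has in their place "mount" (4x4, takes a point from camera to tool coordinates, whose origin is the TCP and whose axes are the flange's). Camera axes: x right, y down, z forward; pixel columns grow to the right and rows downward; lengths in mm; the calibration is good to about 2 mm. A picture is of the moment at which its call begins: read the wrist's pose just before it.
- arm.job_done(): hands the job in; it is judged then, once.
The state is a dict: "clock": time; "joints": joint angles; "joint_vel": joint speeds; "joint_efforts": joint torques, N m; "position": TCP position; "ee_rot": TCP orientation; "contact_force": force on the tool from outside, world axes, zero at the start; "wrist_torque": the same for the moment, N m; "gripper_width": finger opening in mm; "grasp_force": force on a finger pad.
Only numpy, scipy, OpenCV 4.12 (cv2) and the standard library are available. Lean on these libraries where they do the work, as an engineer would, in place of code of your own. Each camera call takes 0.05 s, during which the arm holds its last target. There are 200 camera calls.

## Working session

There is one attempt and no reset: what is moved stays moved. The work goes in short steps, Python scripts to look and compute and a tool call to move; the robot and the scene stay as the last step left them, time stands still between calls to the robot, and variables do not carry over. Pictures are saved under pics/ and viewed, at most 10 in all, crops included, and the job is handed in when it is done.

Besides the shell and the picture viewer there is one more tool, called after "Emit:" by a JSON object that holds its "fn" and its "kwargs". servo_tool: Moves the arm, as the interface text tells. Its arguments: {"type":"object","properties":{"plan":{"type":"array"}},"required":["plan"]}

```bash
mkdir -p pics
cat > h.py <<'E'
import numpy as np, cv2
from bench import arm, vision
def grab(n):
    d=vision.get_image(n); return d
def cloud(d):
    K=d['K'];z=d['z_map'];v,u=np.mgrid[:z.shape[0],:z.shape[1]]
    P=np.stack([(u-K[0,2])/K[0,0]*z,(v-K[1,2])/K[1,1]*z,z],-1)
    T=np.linalg.inv(d['world_to_cam']);return P@T[:3,:3].T+T[:3,3]
E
python3 - <<'E'
from h import *
print(arm.read_state())
a=grab('scene');b=grab('side')
for n,d in(('scene',a),('side',b)):
    cv2.imwrite(f'pics/{n}0.png',d['image'][...,::-1]);np.savez(f'{n}0.npz',**d)
    T=np.linalg.inv(d['world_to_cam']);print(n,T[:3,3],T[:3,2])
E
```

```text
{'clock': 0.0, 'joints': array([ 2.58582821e-01,  3.85539483e-01,  6.62497155e-03, -5.07769486e-04,
       -1.19397649e+00, -2.58604886e-01]), 'joint_vel': array([ 1.84744214e-04, -8.26606996e-04,  5.51213974e-06,  1.05525854e-03,
       -4.60585737e-04,  1.34289513e-04]), 'joint_efforts': array([-9.55001960e-04, -3.92286408e+01,  1.88399577e+01,  4.18616563e+00,
       -4.72148502e-03,  8.27910434e-07]), 'position': array([6.24419393e+02, 1.17164698e-02, 2.30230241e+02]), 'ee_rot': array([-0.70703234,  0.7071804 ,  0.00073055, -0.00078669]), 'contact_force': array([ 0.60696667, -0.06594861,  0.07369372]), 'wrist_torque': array([-0.04421817,  0.01391831,  0.02487896]), 'grasp_force': 0.0, 'gripper_width': 85.73109901640768}
scene [1061.27310088  777.80511469  762.35147173] [-0.42176968 -0.68721928 -0.59147274]
side [  60.32166992 -769.76503416  862.97865626] [ 0.42779743  0.63872789 -0.63954361]
```

View pics/scene0.png

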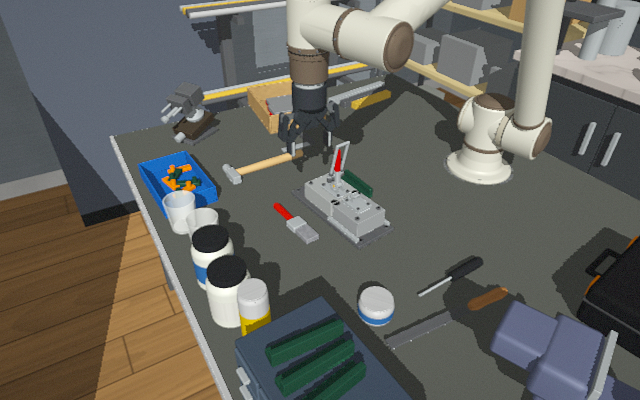

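View pics/side0.png

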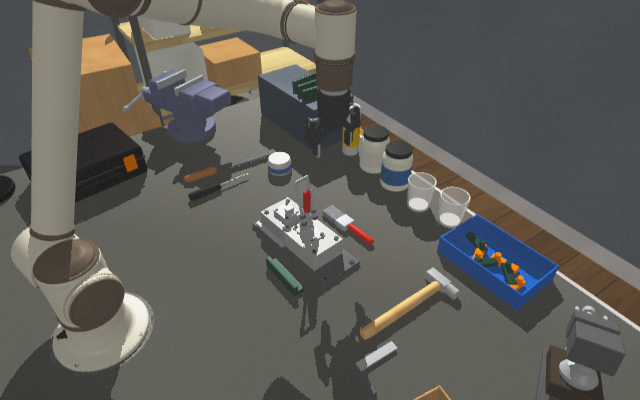

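The scene view shows the mould around (345,205) with the red lever upright at (338,160); the side view shows it around (300,230) with the lever at (307,200). Next I measure the pose from depth.

Run:
```python
from h import *
for n,roi in(('scene',(280,125,410,250)),('side',(240,165,370,285))):
    d=dict(np.load(f'{n}0.npz'));P=cloud(d);x0,y0,x1,y1=roi
    m=np.zeros(P.shape[:2],bool);m[y0:y1,x0:x1]=1
    hsv=cv2.cvtColor(d['image'],cv2.COLOR_RGB2HSV).astype(int)
    grey=hsv[...,1]<60
    for lo,hi in((58,66),(9,15)):
        s=m&grey&(P[...,2]>lo)&(P[...,2]<hi);q=P[s][:,:2].astype(np.float32)
        r=cv2.minAreaRect(q);print(n,lo,len(q),r, np.median(P[s][:,2]))
    red=m&(hsv[...,1]>150)&((hsv[...,0]<8)|(hsv[...,0]>172))&(P[...,2]>70)
    q=P[red];print('red',len(q));o=q[:,2].argsort();k=max(len(o)//4,1);print(q[o[:k]].mean(0),q[o[-k:]].mean(0),q[:,2].min(),q[:,2].max())
    s=m&~red&(P[...,2]>88)&(P[...,2]<260);q=P[s];
    for z in range(88,250,12):
        t=q[(q[:,2]>=z)&(q[:,2]<z+12)]
        if len(t):print(z,len(t),t.mean(0).round(1),t.min(0).round(),t.max(0).round())
    x0,y0,x1,y1=roi
    cv2.imwrite(f'pics/{n}c.png',cv2.resize(d['image'][y0:y1,x0:x1,::-1],None,fx=4.5,fy=4.5,interpolation=cv2.INTER_CUBIC))
```

```text
scene 58 1098 ((511.970703125, -12.291358947753906), (100.0003662109375, 229.15887451171875), 6.681925296783447) 62.81622711260843
scene 9 781 ((496.1851806640625, -170.43878173828125), (612.8712158203125, 265.9403991699219), 74.50328826904297) 12.498244374473984
red 101
[520.20169103 -38.11552858 136.23226597] [537.8858346   -4.93210455 205.97259345] 129.27454397148188 762.3514717326336
88 95 [513.7  -3.5  93. ] [496. -47.  88.] [537.  41.  99.]
100 54 [522. -42. 106.] [493. -53. 100.] [541. -33. 112.]
112 55 [519.5 -41.5 118.7] [490. -54. 113.] [542. -34. 124.]
124 42 [520.6 -41.1 128.6] [496. -51. 124.] [540. -32. 136.]
136 21 [515.6 -39.6 142. ] [498. -47. 136.] [538. -34. 148.]
148 21 [517.8 -37.1 153.3] [494. -45. 149.] [538. -33. 158.]
160 25 [517.6 -34.3 165.9] [495. -40. 161.] [537. -28. 171.]
172 26 [516.6 -33.1 178.6] [494. -49. 173.] [536. -26. 184.]
184 25 [515.2 -29.9 190.4] [494. -46. 185.] [535. -24. 196.]
196 22 [515.9 -26.1 202.2] [495. -32. 197.] [536. -21. 208.]
208 50 [516.6 -22.2 216.1] [495. -27. 208.] [536. -17. 220.]
220 3 [508.8 -22.2 220.5] [502. -23. 220.]
[... 561 characters left out ...]
5. -55.  88.] [530.  41.  96.]
100 61 [515.2 -56.  106.5] [491. -64. 100.] [542. -48. 112.]
112 74 [514.4 -53.3 118.5] [493. -59. 112.] [541. -37. 124.]
124 66 [516.3 -49.7 128. ] [493. -58. 124.] [542. -38. 135.]
136 32 [514.1 -45.8 141.7] [494. -51. 136.] [537. -41. 148.]
148 33 [511.9 -44.4 154. ] [495. -51. 148.] [537. -38. 159.]
160 24 [508.9 -43.2 166.3] [495. -53. 160.] [535. -36. 172.]
172 32 [511.  -40.3 178.1] [494. -55. 173.] [537. -32. 184.]
184 39 [516.8 -36.3 189.7] [493. -53. 184.] [535. -28. 195.]
196 31 [512.  -31.6 202. ] [494. -36. 196.] [535. -25. 207.]
208 65 [513.5 -28.4 215.7] [493. -35. 208.] [535. -22. 220.]
220 1 [505.6 -32.2 220.1] [506. -32. 220.] [506. -32. 220.]
```

View pics/scenec.png

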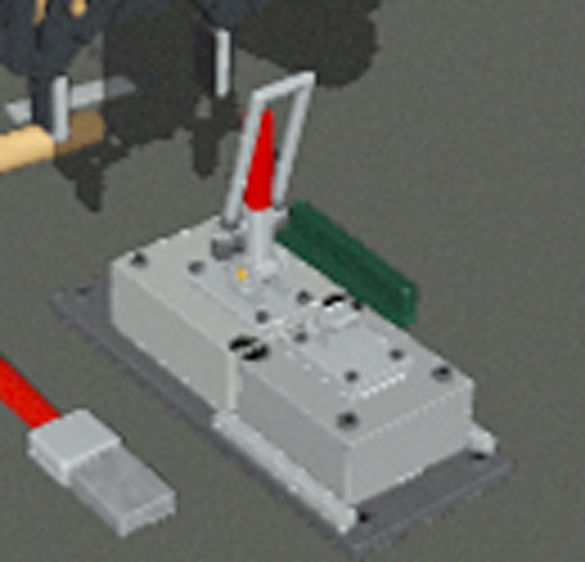

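View pics/sidec.png

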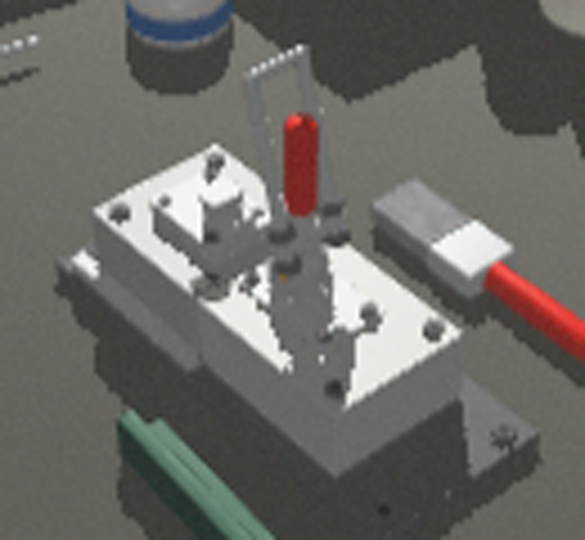

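Both crops agree. The fixed half is towards world -y, with mould x ≈ (-0.115, 0.993) and the pivot near (515, -41). The U-bolt bar is at about (515, -25, 216), leaning slightly to +y. I'll put the shut fingers behind the bar, clear above the grip.

Emit:
{"fn": "servo_tool", "kwargs": {"plan": [[0,0,0.1,0,0,0,0],[0,-0.12,0,0,0,0,0],[0,-0.13,0,0,0,0,0],[-0.12,0,0,0,0,0,0],[-0.12,0,0,0,0,0,0],[-0.11,0,0,0,0,0,0],[0,0,-0.1,0,0,0,0],[0,0,-0.11,0,0,0,0],[0,0,0,0,0,0,0],[0,0,0,0,0,0,0]]}}

```text
clock: 1.35
position: [520.8, -75.1, 199.3]
ee_rot: [0.707, -0.707, 0.001, -0.0]
contact_force: [0.6, -0.2, 0.9]
gripper_width: -0.1
grasp_force: 0.0
```

Run:
```python
from h import *
s=arm.read_state();print(s['position'],s['gripper_width'])
a=grab('side');c=grab('scene')
v=[cv2.resize(d['image'][y0:y0+130,x0:x0+130,::-1],(400,400),interpolation=cv2.INTER_CUBIC) for d,x0,y0 in((a,240,150),(c,280,110))]
cv2.imwrite('pics/p1.png',np.hstack(v))
```

```text
[520.79845456 -75.05297432 199.31462482] -0.13389101057355485
```

View pics/p1.png

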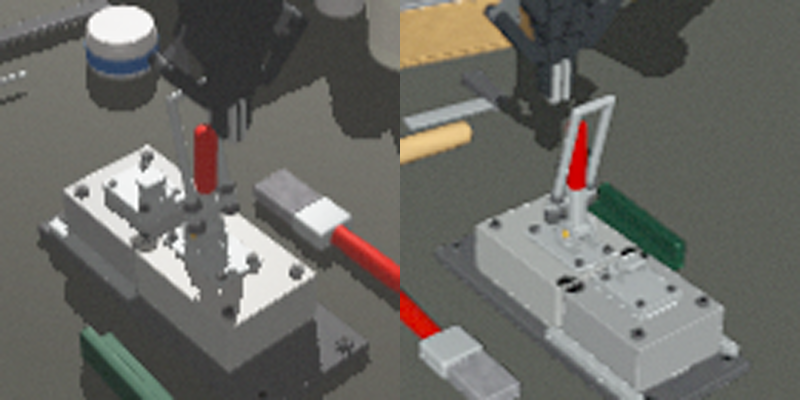

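The shut fingers stand just behind the bar (left view tips at (235,130), right view at (560,90)) and above the lever. Now I push the bar forward.

Emit:
{"fn": "servo_tool", "kwargs": {"plan": [[-0.01,0.05,0,0,0,0,0],[-0.005,0.04,0,0,0,0,0],[-0.005,0.04,0,0,0,0,0],[-0.005,0.04,0,0,0,0,0],[-0.005,0.04,0,0,0,0,0],[-0.005,0.04,0,0,0,0,0],[-0.005,0.04,0,0,0,0,0],[0,0,0,0,0,0,0],[0,0,0,0,0,0,0]]}}

```text
clock: 2.58
position: [508.0, 12.0, 198.3]
ee_rot: [0.707, -0.707, -0.0, 0.0]
contact_force: [0.3, -0.2, -0.4]
gripper_width: 0.1
grasp_force: 0.0
```

Run:
```python
from h import *
s=arm.read_state();print(s['position'],s['contact_force'])
a=grab('side');c=grab('scene')
v=[cv2.resize(d['image'][y0:y0+130,x0:x0+130,::-1],(400,400),interpolation=cv2.INTER_CUBIC) for d,x0,y0 in((a,240,150),(c,280,110))]
cv2.imwrite('pics/p2.png',np.hstack(v))
```

```text
[507.95330046  11.99593686 198.28475493] [ 0.30484268 -0.16957814 -0.37587099]
```

View pics/p2.png

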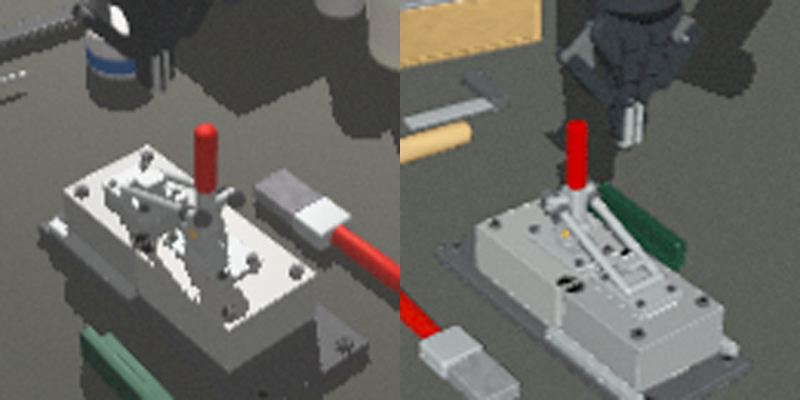

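The U-bolt has dropped over the keeper (bar at about (650,275) in the right view), and the lever is still upright. I'll measure the grip and bar positions.

```bash
cat > m.py <<'E'
from h import *
d=np.array([-.115,.993]);o=np.array([515.3,-41.1]);n=np.array([-.993,-.115])
for nme,roi in(('scene',(280,125,410,250)),('side',(240,165,370,285))):
    D=grab(nme);P=cloud(D);x0,y0,x1,y1=roi
    m=np.zeros(P.shape[:2],bool);m[y0:y1,x0:x1]=1
    h=cv2.cvtColor(D['image'],cv2.COLOR_RGB2HSV).astype(int)
    X=(P[...,:2]-o)@d;Y=(P[...,:2]-o)@n;Z=P[...,2]
    red=m&(h[...,1]>140)&((h[...,0]<8)|(h[...,0]>172))&(Z>80)&(Z<215)&(abs(Y)<30)&(X<60)
    for lo in np.arange(80,200,15):
        s=red&(Z>=lo)&(Z<lo+15)
        if s.sum()>2:print(nme,'red',lo,s.sum(),X[s].mean().round(1),X[s].min().round(1),X[s].max().round(1),Y[s].mean().round(1),Y[s].min().round(1),Y[s].max().round(1))
    print('red Zmax',Z[red].max() if red.any() else 0, 'Xmin',X[red].min())
    g=m&~red&(X>45)&(X<110)&(abs(Y)<30)&(Z>70)&(Z<110)
    for lo in range(45,110,5):
        s=g&(X>=lo)&(X<lo+5)
        if s.any():print(nme,lo,s.sum(),'Z',Z[s].min().round(1),np.median(Z[s]).round(1),Z[s].max().round(1),'Y',Y[s].min().round(),Y[s].max().round())
    for lo,hi in((58,66),):
        s=m&(h[...,1]<60)&(Z>lo)&(Z<hi);q=np.stack([X[s],Y[s]],1);print('top',np.percentile(q,[.5,99.5],0).round(1).tolist())
E
python3 m.py
```

```text
scene red 125 22 2.7 -8.1 10.4 -4.8 -10.6 4.4
scene red 140 36 2.2 -8.8 7.4 -4.0 -9.3 4.4
scene red 155 34 1.2 -9.1 6.3 -4.6 -10.8 5.6
scene red 170 34 0.4 -11.2 9.5 -4.4 -9.6 4.1
scene red 185 25 -0.3 -12.0 6.6 -2.8 -9.6 5.1
red Zmax 192.02255587432353 Xmin -12.048033444593175
scene 45 16 Z 89.8 97.5 100.1 Y -22.0 21.0
scene 50 17 Z 70.4 92.1 97.8 Y -24.0 17.0
scene 55 16 Z 70.0 91.0 96.0 Y -24.0 21.0
scene 60 21 Z 70.3 90.2 94.9 Y -22.0 20.0
scene 65 26 Z 72.9 90.1 93.7 Y -25.0 20.0
scene 70 37 Z 70.4 86.3 95.1 Y -24.0 20.0
scene 75 53 Z 72.8 84.9 96.6 Y -23.0 22.0
scene 80 20 Z 71.5 83.2 93.0 Y -24.0 21.0
scene 85 25 Z 70.0 81.3 84.1 Y -23.0 20.0
scene 90 42 Z 73.0 77.9 84.2 Y -23.0 24.0
scene 95 22 Z 72.0 75.3 81.1 Y -25.0 19.0
scene 100 21 Z 72.2 75.3 77.1 Y -23.0 20.0
scene 105 28 Z 70.5 74.5 77.1 Y -22.0 21.0
top [[-82.7, -49.2], [141.2, 47.1]]
side red 125 18 -8.6 -12.8 -4.4 3.5 -4.0 8.8
side red 140 29 -7.8 -13.8 1.6 3.9 -3.7 8.2
side red 155 34 -8.4 -14.0 0.3 4.3 -3.4 9.4
side red 170 34 -9.1 -14.5 0.6 3.8 -6.6 8.9
side red 185 32 -6.6 -15.0 1.7 1.0 -7.0 8.1
red Zmax 191.6849450996142 Xmin -14.997558846400667
side 45 20 Z 70.3 76.7 100.5 Y -21.0 23.0
side 50 32 Z 70.6 75.8 95.0 Y -22.0 22.0
side 55 33 Z 72.3 78.6 95.2 Y -22.0 22.0
side 60 41 Z 71.9 86.5 95.7 Y -19.0 21.0
side 65 27 Z 71.2 89.3 93.9 Y -25.0 22.0
side 70 28 Z 72.0 88.5 95.3 Y -22.0 22.0
side 75 19 Z 72.4 85.3 93.8 Y -23.0 23.0
side 80 7 Z 72.9 81.9 85.2 Y 8.0 22.0
side 85 20 Z 72.8 82.2 85.7 Y -21.0 24.0
side 90 6 Z 70.1 79.9 82.3 Y -14.0 23.0
side 95 10 Z 73.1 74.8 79.0 Y -19.0 23.0
side 100 26 Z 71.0 75.4 79.5 Y -22.0 21.0
side 105 14 Z 71.8 73.7 76.7 Y -15.0 22.0
top [[-86.9, -48.2], [137.2, 48.0]]
```

The bar is seated at X≈91, z≈78, behind the post. The grip is upright at X≈-2 and laterally centred. Now I sweep the lever towards -x, following the grip's arc with the fingertip.

Emit:
{"fn": "servo_tool", "kwargs": {"plan": [[0.005,-0.043,-0.057,0,0,0,0],[0.005,-0.043,-0.057,0,0,0,0],[0.004,-0.033,0,0,0,0,0],[0.002,-0.02,0,0,0,0,0],[0.002,-0.02,0,0,0,0,0],[0.003,-0.026,-0.004,0,0,0,0],[0.003,-0.026,-0.004,0,0,0,0],[0.003,-0.025,-0.009,0,0,0,0],[0.003,-0.025,-0.009,0,0,0,0],[0.003,-0.022,-0.014,0,0,0,0],[0.003,-0.022,-0.014,0,0,0,0],[0.002,-0.019,-0.018,0,0,0,0],[0.002,-0.019,-0.018,0,0,0,0],[0,0,0,0,0,0,0]]}}

```text
clock: 4.53
position: [520.2, -91.7, 137.2]
ee_rot: [-0.707, 0.707, -0.0, -0.0]
contact_force: [-0.6, 0.7, 1.2]
gripper_width: -0.4
grasp_force: 0.7
```

Run:
```python
from h import *
s=arm.read_state();p=s['position'];q=p[:2]-[515.3,-41.1];print('X',q@[-.115,.993],'Y',q@[-.993,-.115],'Z',p[2],s['contact_force'])
a=grab('side');c=grab('scene')
v=[cv2.resize(d['image'][y0:y0+130,x0:x0+130,::-1],(400,400),interpolation=cv2.INTER_CUBIC) for d,x0,y0 in((a,240,150),(c,280,110))]
cv2.imwrite('pics/p3.png',np.hstack(v))
```

```text
X -50.76075115350275 Y 0.979356110958274 Z 137.23124067259013 [-0.61442997  0.73202004  1.22433346]
```

View pics/p3.png

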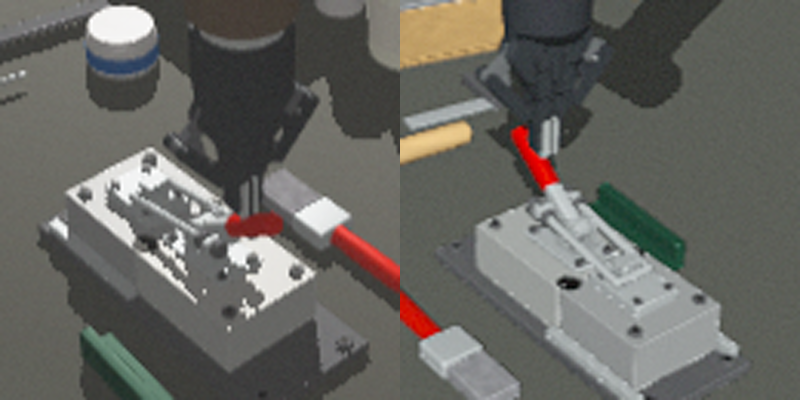

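The lever is now well down at φ≈0.6, with the fingertip on the grip and the bar behind the post (right view (635,270)). I continue through dead centre to the stop.

Emit:
{"fn": "servo_tool", "kwargs": {"plan": [[0.002,-0.014,-0.023,0,0,0,0],[0.002,-0.014,-0.023,0,0,0,0],[0.001,-0.008,-0.018,0,0,0,0],[0.001,-0.008,-0.018,0,0,0,0],[0.001,-0.006,-0.019,0,0,0,0],[0.001,-0.006,-0.019,0,0,0,0],[0,0,-0.005,0,0,0,0],[0,0,0,0,0,0,0]]}}

```text
clock: 5.62
position: [522.6, -107.6, 100.1]
ee_rot: [0.707, -0.707, 0.0, -0.0]
contact_force: [-0.7, -0.1, 6.1]
gripper_width: -0.1
grasp_force: 3.0
```

Emit:
{"fn": "servo_tool", "kwargs": {"plan": [[0,0,-0.004,0,0,0,0],[0,0,-0.003,0,0,0,0],[0,0,0,0,0,0,0]]}}

```text
clock: 6.0
position: [522.8, -107.7, 99.8]
ee_rot: [0.708, -0.707, 0.001, -0.0]
contact_force: [-4.5, 1.1, 15.7]
gripper_width: 0.1
grasp_force: 7.8
```

Emit:
{"fn": "servo_tool", "kwargs": {"plan": [[0,0,0.1,0,0,0,0],[0,0,0.17,0,0,0,0],[0,0,0.17,0,0,0,0],[0.1,-0.17,0,0,0,0,0],[0.1,-0.17,0,0,0,0,0],[0,0,0,0,0,0,0],[0,0,0,0,0,0,0]]}}

```text
clock: 6.88
position: [581.6, -209.5, 228.0]
ee_rot: [-0.707, 0.707, 0.001, -0.001]
contact_force: [-0.3, 1.1, -0.2]
gripper_width: -0.0
grasp_force: 0.0
```

```bash
python3 m.py
python3 - <<'E'
from h import *
a=grab('side');c=grab('scene')
v=[cv2.resize(d['image'][y0:y0+130,x0:x0+130,::-1],(400,400),interpolation=cv2.INTER_CUBIC) for d,x0,y0 in((a,240,150),(c,280,110))]
cv2.imwrite('pics/p4.png',np.hstack(v))
E
```

```text
scene red 80 26 -70.2 -98.3 -45.7 -7.7 -11.3 -4.2
scene red 95 72 -72.8 -103.2 -40.5 -3.7 -9.7 4.8
red Zmax 107.24900437228973 Xmin -103.24613076531925
scene 45 13 Z 70.1 80.7 84.6 Y -23.0 19.0
scene 50 11 Z 71.6 79.8 84.9 Y -24.0 -6.0
scene 55 9 Z 74.5 79.4 85.4 Y -23.0 -9.0
scene 60 24 Z 73.8 87.7 94.6 Y -23.0 9.0
scene 65 28 Z 72.9 83.7 94.4 Y -25.0 18.0
scene 70 27 Z 74.1 83.5 95.2 Y -22.0 15.0
scene 75 62 Z 70.0 81.1 95.6 Y -23.0 22.0
scene 80 22 Z 71.2 75.1 85.0 Y -24.0 23.0
scene 85 23 Z 72.1 74.7 76.3 Y -24.0 23.0
scene 90 25 Z 71.7 74.5 77.7 Y -24.0 25.0
scene 95 17 Z 71.0 74.7 76.6 Y -24.0 16.0
scene 100 27 Z 72.2 75.0 77.9 Y -23.0 20.0
scene 105 32 Z 70.4 73.0 77.5 Y -24.0 22.0
top [[-83.4, -49.3], [137.0, 47.8]]
side red 80 36 -74.0 -106.0 -46.2 5.3 -3.8 9.4
side red 95 111 -80.4 -106.9 -48.5 1.9 -7.3 8.4
red Zmax 104.98383521992673 Xmin -106.89332417884289
side 45 41 Z 71.8 79.0 85.3 Y -20.0 22.0
side 50 30 Z 71.5 81.0 85.0 Y -20.0 22.0
side 55 37 Z 70.4 83.8 95.2 Y -19.0 23.0
side 60 34 Z 70.5 84.0 95.2 Y -17.0 22.0
side 65 27 Z 71.1 87.6 95.0 Y -22.0 22.0
side 70 20 Z 72.1 87.9 94.8 Y -23.0 23.0
side 75 9 Z 73.7 81.3 83.6 Y -19.0 23.0
side 80 6 Z 70.5 73.7 76.6 Y 18.0 23.0
side 85 12 Z 70.7 74.6 76.8 Y 1.0 22.0
side 90 15 Z 70.8 74.7 77.4 Y -16.0 22.0
side 95 26 Z 71.1 74.5 77.7 Y -24.0 22.0
side 100 20 Z 71.3 75.2 78.6 Y -22.0 21.0
side 105 7 Z 72.5 73.3 74.6 Y -15.0 22.0
top [[-86.8, -48.7], [134.7, 48.0]]
```

View pics/p4.png

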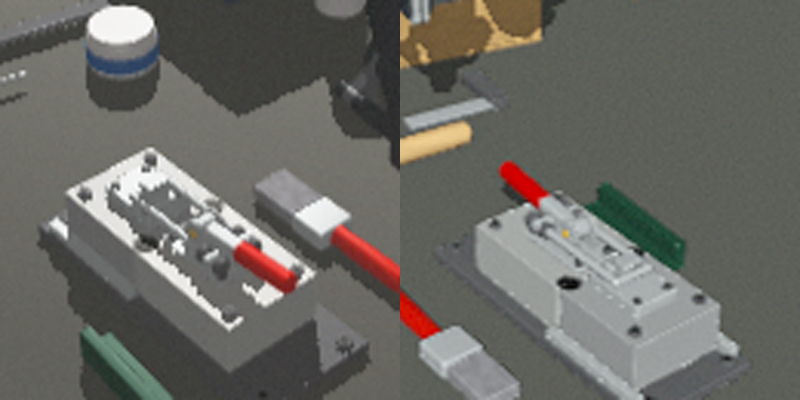

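The lever lies near level on its stop (grip top about z≈104, right view (525,180)). The bar is behind the post, and the gap is closed (the end of the sliding half moved about 3–4 mm). The tool is clear, so I hand it in.

```bash
python3 -c "
from bench import arm
print(arm.job_done())"
```

```text
the job is handed in; nothing more can be done
None
```

The mould is latched and handed in: the U-bolt is behind the keeper post, the lever is over centre on its stop, the halves are drawn together, and the arm touched none of the other tools or parts.

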